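# Close up the bread slicing guide with its finned press

## Task

Close up the wooden bread slicing guide: of the two finned presses on the table, pick up the coarse one with four fins and lower it fully home, centred on the guide with one fin in each of the guide's four gaps. Keep hold of it until it is down between the fins, do not drop it in, then let go. Leave the other press and the jam jar where they are.

Things in the scene. Friction and masses are not known exactly. Their poses are not given: they have to be found in the camera images.
- guide: Slicing guide, fixed: brown wooden base 190 (x) x 96 (y) x 14 mm high; on it five upright wooden fins 8 mm thick (x), 76 wide (y), tops at z = 50, at x = -72, -36, 0, 36, 72 (four 28 mm gaps). Origin: centre of the underside, on the table; x along the row of fins, z up; same after a half turn. x points away from the robot within 25 degrees. The press's fins come to stand on its base.
- press: Coarse press, a loose wooden comb, 0.25 kg, standing on four fins 8 mm thick (x), 60 wide (y), z 0 to 40, at x = -54, -18, 18, 54. Bar 130 x 34 mm above, z 40 to 54; fins show at its sides. On top a brown grip rib along x, 90 long, 18 thick (y), z 54 to 90: grasp it from above. Origin: centre of the fins' underside; x along the bar, away from the robot within 25 degrees; same after a half turn.
- fine_press: The other press: same wood, bar, rib, height, origin and axes as the coarse one, but six fins 22 mm apart; it does not fit the guide. Stands loose on the other side of the guide from the coarse one (left and right change). Leave it alone.
- jam_jar: Closed jar of dark red jam with a steel lid, 66 mm in diameter, 90 mm high, loose, standing beyond the guide's far end. Origin: centre of its underside, z up. Leave it alone.
There are look-alikes about, which are no part of the job. What is shaped like the guide but turquoise is not meant.

How it is judged:
On the way:
1. the coarse press, still held in the fingers, is well down between the guide's fins (horizontal distance between press and guide below 0.025 m and z of press in the frame of guide below 0.032 m and contact force between the fingers and press above 0.5 N), for 0.1 s.
At the end, for the whole second after the job is handed in: Coarse press at rest, home in the guide (origin under 19 mm above the guide's), within 14 mm along and 20 mm across of its centre, in line within 20 degrees, upright within 6; fine press and jam jar moved under 30 mm, jar upright (x of press in the frame of guide between -0.014 and 0.014 m and y of press in the frame of guide between -0.02 and 0.02 m and z of press in the frame of guide below 0.019 m and angle between the x axis of press and the x axis of guide, either way round below 0.35 rad and angle between press's own z axis and vertical below 0.1 rad and linear speed of press below 0.02 m/s and distance of each of fine_press, jam_jar from where it was at the start of the episode below 0.03 m and angle between jam_jar's own z axis and vertical below 0.3 rad); the robot touches nothing.
It fails at once if the fine press is moved 50 mm or more from its place (distance of fine_press from where it was at the start of the episode above 0.05 m).
It fails at once if the jam jar is knocked over (angle between jam_jar's own z axis and vertical above 0.5 rad).
It also fails if it takes over 40 s, if anything falls off the work surface, if the arm or the gripper's body presses on something with over 40 N, if the wrist force passes 120 N, or if a joint passes its speed limit or range.

## Robot

A 7-joint arm with a two-finger parallel gripper is mounted at the origin on the work surface. World frame = base frame: x ahead of the robot, y to its left, z up, the work surface at z = 0. Lengths are in m, angles in rad, forces in N, time in s.
With the tool pointing down it reaches from about 0.425 to 0.925 m from the base axis. Payload 6.8 kg.
Tool frame: the origin (TCP) lies midway between the tips of the shut fingers; the grasp point (between the pads) lies r.grip_point_offset behind it (r.grip_point_offset is the distance from the TCP to the grasp point, in m); z points along the fingers, y is the line along which they close (so a half turn about z gives the same grasp; the last joint's range is limited). The gripper opens to 85 mm and grips with 20 to 120 N. Pads are 22 mm wide; open, the fingers measure 114 mm over their backs; the gripper's body (76 mm by 85 mm) begins 54 mm behind the grasp point. The pads swing forward as they close: fully open they stand 13 mm farther back than shut.
Start: joints at [1.109, 0.477, 0.022, 1.555, -0.011, 1.109, -0.083], TCP at [0.234, -0.633, 0.193] pointing down, gripper open.
Joint ranges: [-2.96, 2.96], [-0.34, 2.1], [-1.41, 1.46], [0.24, 2.44], [-1.37, 4.51], [0.17, 1.92], [-2.96, 2.96]. Speed limits (rad/s): [2.39, 2.39, 3.14, 3.14, 3.14, 3.14, 3.14].

## Interface

Orientations are given as a rotation vector (axis times angle).
In Python, from bench import r gives the robot as it stands. The module is installed in compiled form; this text tells all that it offers.
- The arm moves only by the shell command python3 -m crank 'ROWS' [FORCE]. ROWS is JSON, a list of rows, each a list of 5 numbers: the shift along the world's x, y, z in units of 200 mm (1.0 is 200 mm), then the turn about the world's z in units of 45 degrees (1.0 is 45 degrees), then the opening, from -1 (shut) to 1 (fully open). In form: [[dx, dy, dz, turn, jaw], ...]. A call has 1 to 8 rows; each row shifts and turns the commanded pose from where the row before left it; what a row does not reach is not made up. A row lasts 1/12 s, in which the tool goes at most 41.7 mm and 7.16 degrees, less where a joint would pass 70% of its speed; a pose out of reach is approached as far as the arm can. A call with a number of a shift or a turn outside -1 to 1 is refused whole. A call with a gripper value outside its range is refused whole. The fingers move at their own pace and stop on an object; FORCE is the grip in N (left out, the last holds). Time passes only in rows, so rows that do not move let the fingers close. It gives the time, the measured TCP pose, the force, the opening and the grip force at its end, in the units of the state.
- r.get_obs(): the state, without advancing time (a new reading comes with each control period).
- r.grab_frame(name): name is "side" or "top" or "wrist"; returns the picture (420x560x3 uint8, blue, green, red); there is no depth.
- r.camera_model(name): a dict with "fx", "fy", "cx", "cy" (pixels), "R" (3x3) and "t" (3): a world point X has camera coordinates R X + t. Camera axes: x right, y down, z forward; pixel columns grow to the right and rows downward; lengths in m; the calibration is good to about 2 mm. A picture is of the moment at which its call begins: read the wrist's pose just before it. camera_model takes no time and is no camera call; for the wrist camera it gives the pose at the moment of the call.
- r.hand_in(): hands the job in; it is judged then, once.
The state is a dict: "clock": time; "joints": joint angles; "qvel": joint speeds; "tau": joint torques, N m; "tcp_pos": TCP position; "orientation": TCP orientation; "contact_force": force on the tool from outside, world axes, zero at the start; "moment": the same for the moment, N m; "grip_width": finger opening in m; "gripper_force": force on a finger pad.
Only numpy, scipy, OpenCV 4.12 (cv2) and the standard library are available. Lean on these libraries where they do the work, as an engineer would, in place of code of your own. Each camera call takes 0.05 s, during which the arm holds its last target. There are 200 camera calls.

## Working session

There is one attempt and no reset: what is moved stays moved. The work goes in short steps, Python scripts to look and compute and a shell command to move; the robot and the scene stay as the last step left them, time stands still between calls to the robot, and variables do not carry over. Pictures are saved under pics/ and viewed, at most 10 in all, crops included, and the job is handed in when it is done.

```bash
mkdir -p pics; python3 - <<'E'
from bench import r
import cv2,numpy as np
o=r.get_obs();print(o['clock'],o['tcp_pos'],o['orientation'],o['grip_width'],r.grip_point_offset)
for n in("top","side"):
    cv2.imwrite(f"pics/{n}0.png",r.grab_frame(n)); c=r.camera_model(n)
    print(n,c['fx'],c['cx'],c['cy'],np.round(-np.array(c['R']).T@c['t'],3),np.round(c['R'],2).tolist())
E
```

```text
0.0 [ 0.23361751 -0.63255505  0.19222014] [-3.09076949e+00 -5.52578467e-01  7.12634995e-04] 0.08528388429363407 0.0187
top 528.3920623887628 288.3940170196937 208.39427237078817 [0.31  0.014 1.087] [[-0.0, -1.0, -0.0], [-0.97, 0.01, -0.23], [0.23, 0.0, -0.97]]
side 438.1038947718919 274.1026685096033 202.5005762280386 [0.099 0.428 0.655] [[-0.7, -0.72, 0.02], [-0.51, 0.48, -0.72], [0.5, -0.51, -0.7]]
```

View pics/top0.png

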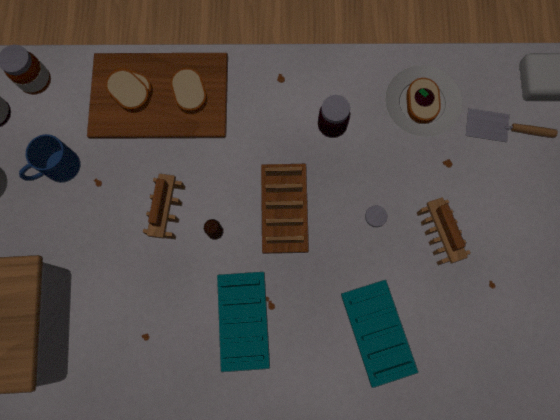

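View pics/side0.png

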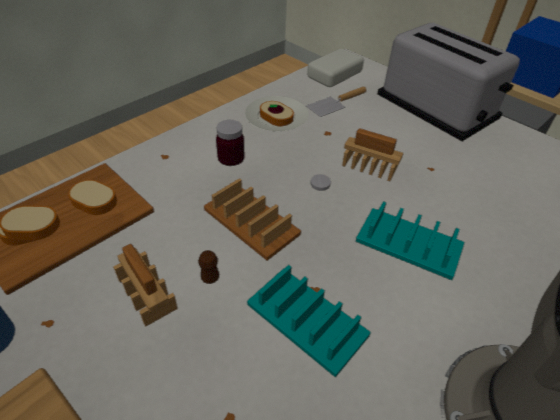

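The top view shows the guide, brown with five fins, at about (285,208). The press candidates are the left one at (162,207), which looks like four fins, and the right one at (443,230), which looks like six. The turquoise decoys are at (243,321) and (379,333), and the jar is at (334,116). A small dark mill stands at (213,229), between the left press and the guide. I'll check the choice in one close crop and measure.

```bash
cat > h.py <<'E'
from bench import r
import cv2,numpy as np
def cast(c,px,z):
    R,t=np.array(c['R']),np.array(c['t']);C=-R.T@t
    px=np.atleast_2d(px).astype(float)
    d=np.c_[(px[:,0]-c['cx'])/c['fx'],(px[:,1]-c['cy'])/c['fy'],np.ones(len(px))]@R
    return C+d*((z-C[2])/d[:,2])[:,None]
def proj(c,X):
    p=np.atleast_2d(X)@np.array(c['R']).T+c['t'];return np.c_[p[:,0]/p[:,2]*c['fx']+c['cx'],p[:,1]/p[:,2]*c['fy']+c['cy']]
def rect(pts):  # centre, size, axis angle of long side, mod 180
    (c,s,a)=cv2.minAreaRect((pts[:,:2]*1000).astype(np.float32))
    if s[0]<s[1]: s=s[::-1];a+=90
    return np.round(c,1),np.round(s,1),round((a+90)%180-90,1)
E
python3 - <<'E'
from h import *
t=cv2.imread("pics/top0.png");s=cv2.imread("pics/side0.png")
cr=lambda im,x,y,w=100:cv2.resize(im[y:y+w,x:x+w],(390,290*390//390+0),interpolation=3)
row=lambda a,b:np.hstack([a,b])
out=np.vstack([row(cr(t,115,155),cr(t,395,180)),row(cr(s,95,230),cr(s,320,105))])
cv2.imwrite("pics/crop.png",np.clip(out*1.5,0,255).astype(np.uint8))
hsv=cv2.cvtColor(t,cv2.COLOR_BGR2HSV)
for p in[(285,195),(285,203),(275,195),(158,205),(158,200),(165,225),(153,232),(176,180),(450,228)]:print(p,hsv[p[1],p[0]])
E
```

```text
(285, 195) [ 12 165  71]
(285, 203) [ 13 130  88]
(275, 195) [ 13 186  74]
(158, 205) [ 12 188  65]
(158, 200) [ 12 168  73]
(165, 225) [ 14 149  53]
(153, 232) [ 13 141  94]
(176, 180) [13 46 88]
(450, 228) [ 14 207  75]
```

View pics/crop.png

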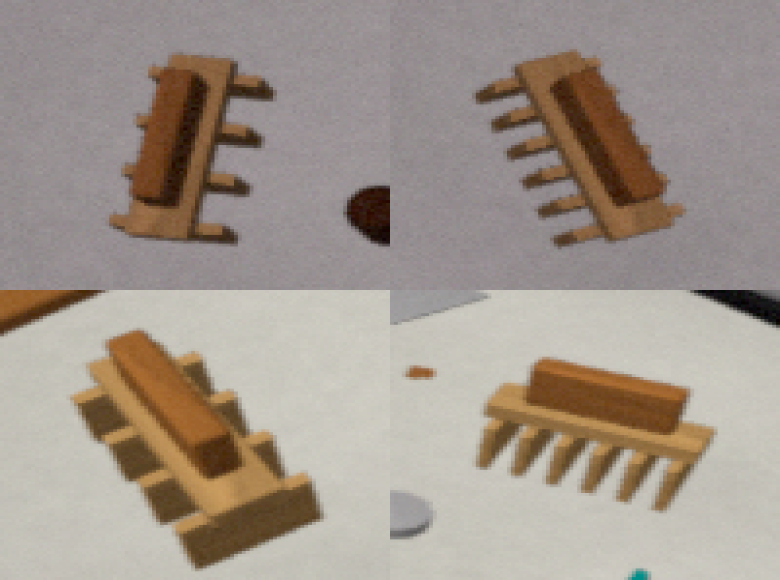

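The crop shows four fins on the left press and six on the right, so the left one is coarse. Next I'll measure it and the guide.

```bash
python3 - <<'E'
from h import *
t=cv2.imread("pics/top0.png");c=r.camera_model("top")
hsv=cv2.cvtColor(t,cv2.COLOR_BGR2HSV)
def blob(m,x,y,w,h):
    k=np.zeros_like(m);k[y:y+h,x:x+w]=m[y:y+h,x:x+w]
    return max(cv2.findContours(k,0,1)[0],key=cv2.contourArea)[:,0]
m=cv2.inRange(hsv,(5,90,30),(22,255,255))
print("guide want 190x96",rect(cast(c,blob(m,245,150,80,120),.014)))
u=np.array([(163,68),(190,72),(165,203),(133,198)])
print("rib want 90x18",rect(cast(c,np.c_[115+u[:,0]/3.9,155+u[:,1]/2.9],.09)))
u=np.array([(173,55),(237,60),(187,240),(125,235)])
print("bar want 130x34",rect(cast(c,np.c_[115+u[:,0]/3.9,155+u[:,1]/2.9],.054)))
print("mill base",cast(c,[(213,236)],0), "jar",cast(c,[(334,130)],0))
# guide fins: light strips, z=.05
m=cv2.inRange(hsv,(8,60,82),(22,150,255));m[:,:262]=0;m[:,310:]=0;m[:160]=0;m[250:]=0
for k in cv2.findContours(m,0,1)[0]:
    if cv2.contourArea(k)>50:print("fin",rect(cast(c,k[:,0],.05)))
E
```

```text
guide want 190x96 (array([562.8,  24.1]), array([189.4,  94.7]), 1.0)
rib want 90x18 (array([557.1, 270. ]), array([92. , 16.3]), -6.5)
bar want 130x34 (array([557.8, 269.7]), array([130.4,  33.8]), -8.0)
mill base [[0.50464196 0.17248451 0.        ]] jar [[ 0.73852094 -0.08572122  0.        ]]
fin (array([492.9,  22.8]), array([73.6,  8.1]), 89.7)
fin (array([527.6,  23.7]), array([72.4,  6.6]), -88.5)
fin (array([563.6,  23.6]), array([72.7,  6.2]), 89.7)
fin (array([599.2,  24.6]), array([71.3,  6.3]), 89.7)
fin (array([635.4,  25.5]), array([73.8,  6.4]), 89.7)
```

```bash
python3 -m crank '[[0.12,0.16,0.02,0,1],[0.12,0.16,0.02,0,1],[0.12,0.16,0.02,0,1],[0.12,0.16,0.02,0,1],[0.12,0.16,0.02,0,1],[0.12,0.16,0.02,0,1],[0.12,0.16,0.02,0,1],[0.12,0.16,0.02,0,1]]' 40
python3 -m crank '[[0.06,0.18,0,-0.08,1],[0.06,0.18,0,-0.08,1],[0.06,0.18,0,-0.08,1],[0.06,0.18,0,-0.08,1],[0.06,0.18,0,-0.08,1],[0.06,0.18,0,-0.08,1],[0.06,0.18,0,-0.08,1],[0.06,0.18,0,-0.06,1]]'
python3 -m crank '[[0.02,0.18,0,0,1],[0.02,0.18,0,0,1],[0.02,0.18,0,0,1],[0.02,0.18,0,0,1],[0.02,0.18,0,0,1],[0.02,0.18,0,0,1],[0.02,0.18,0,0,1],[0,0,0,0,1]]'
```

```text
clock: 0.77
tcp_pos: [0.4264, -0.3753, 0.2252]
orientation: [-3.092, -0.553, 0.001]
contact_force: [0.2, 0.1, -0.0]
grip_width: 0.0852
gripper_force: 0.0
clock: 1.43
tcp_pos: [0.5218, -0.0874, 0.2251]
orientation: [3.134, -0.214, -0.001]
contact_force: [0.9, -0.5, -0.1]
grip_width: 0.0854
gripper_force: 0.0
clock: 2.1
tcp_pos: [0.5486, 0.1722, 0.2251]
orientation: [-3.131, 0.192, 0.001]
contact_force: [0.6, 0.5, 0.4]
grip_width: 0.0855
gripper_force: 0.0
```

```bash
python3 - <<'E'
from h import *
c=r.camera_model("wrist");im=r.grab_frame("wrist");cv2.imwrite("pics/w1.png",im)
print(-np.array(c['R']).T@c['t'],np.round(c['R'],2).tolist(),proj(c,[[.5575,.27,.09],[.505,.172,0],[.5635,.024,.05]]))
E
```

```text
[0.63190475 0.16141982 0.40624188] [[-0.12, -0.99, -0.0], [-0.94, 0.11, 0.33], [-0.32, 0.04, -0.95]] [[168.56909673 181.73526807]
 [285.77590565 194.88941496]
 [435.23447184 133.69232782]]
```

View pics/w1.png

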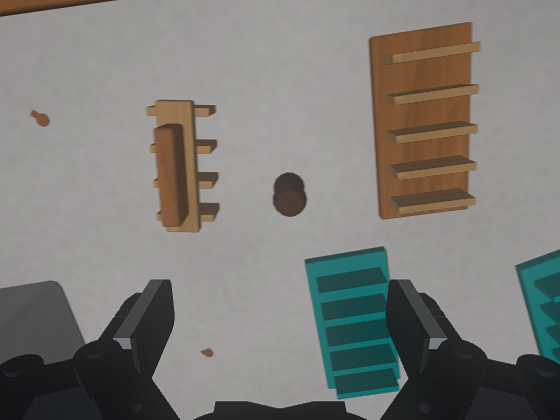

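The wrist view shows the coarse press with its rib top at about (170,175), the mill at (289,195) and the guide at (425,130). I'll cross-check the position from this view.

```bash
python3 - <<'E'
from h import *
c=r.camera_model("wrist");im=cv2.imread("pics/w1.png")
print(rect(cast(c,[(154,126),(177,124),(183,225),(163,226)],.09)))
print(rect(cast(c,[(155,101),(193,100),(200,231),(167,232)],.054)))
hsv=cv2.cvtColor(im,cv2.COLOR_BGR2HSV);m=cv2.inRange(hsv,(3,110,40),(22,255,255));m[:,:330]=0;m[240:]=0
k=max(cv2.findContours(m,0,1)[0],key=cv2.contourArea)[:,0];k=k[(k[:,0]<468)]
print("guide",rect(cast(c,k,.014)),r.get_obs()['tcp_pos'])
E
```

```text
(array([561.8, 263.3]), array([91.6, 19.2]), -8.2)
(array([559.9, 264.6]), array([130.1,  34.5]), -8.0)
guide (array([563. ,  19.5]), array([188.9,  96.1]), 1.1) [0.54885469 0.16794949 0.22484405]
```

```bash
python3 -m crank '[[0.016,0.176,0,0,1],[0.016,0.176,0,0,1],[0.016,0.176,0,0,1],[0,0,-0.16,0,1],[0,0,-0.16,0,1],[0,0,-0.16,0,1],[0,0,0,0,1],[0,0,0,0,1]]'
```

```text
clock: 2.82
tcp_pos: [0.5585, 0.2665, 0.1278]
orientation: [3.132, -0.21, -0.005]
contact_force: [0.8, 0.5, 0.0]
grip_width: 0.0854
gripper_force: 0.0
```

```bash
python3 -m crank '[[0,0.01,-0.13,0,1],[0,0,-0.12,0,1],[0,0,-0.08,0,1],[0,0,0,0,1],[0,0,0,0,0.2],[0,0,0,0,-0.4],[0,0,0,0,-1],[0,0,0,0,-1]]' 50
python3 -m crank '[[0,0,0,0,-1],[0,0,0,0,-1],[0,0,0,0,-1],[0,0,0,0,-1],[0,0,0,0,-1],[0,0,0,0,-1]]'
```

```text
clock: 3.48
tcp_pos: [0.5606, 0.2709, 0.0651]
orientation: [-3.133, 0.209, -0.004]
contact_force: [-0.1, -0.3, -0.4]
grip_width: 0.0389
gripper_force: 0.0
clock: 3.98
tcp_pos: [0.5594, 0.2704, 0.0631]
orientation: [3.135, -0.209, -0.0]
contact_force: [0.8, -0.2, -0.1]
grip_width: 0.0003
gripper_force: 0.0
```

The fingers shut on nothing, so I'll look before doing anything else.

```bash
python3 - <<'E'
from h import *
a=r.grab_frame("top")[130:290,100:320];b=r.grab_frame("side")[180:340,60:280]
cv2.imwrite("pics/miss.png",np.hstack([cv2.resize(a,(400,291)),cv2.resize(b,(400,291))]))
E
```

```text
(no output)
```

View pics/miss.png

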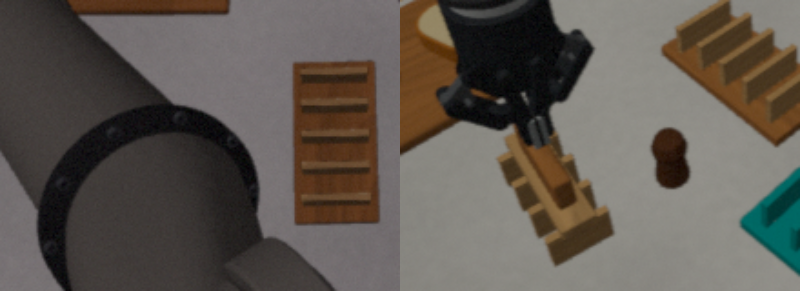

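The side crop shows the shut finger tips at about (540,145), over the rib's far part and apparently above it. The press itself looks unmoved. I'll compare that tip pixel with the reported TCP.

```bash
python3 - <<'E'
from h import *
c=r.camera_model("side");s=400/220
o=r.get_obs();t=o['tcp_pos'];print(t)
f=lambda X:np.round((proj(c,X)-[60,180])*s+[400,0],0).tolist()
print("tcp +0..60mm",f([t+[0,0,d] for d in(0,.01,.02,.03,.04,.06)]))
a=np.radians(-8);u=np.array([np.cos(a),np.sin(a),0])
print("rib ends top, z.09",f([np.array([.559,.269,.09])+k*u for k in(-.045,0,.045)]))
E
```

```text
[0.55941705 0.27037236 0.06314246]
tcp +0..60mm [[547.0, 165.0], [545.0, 158.0], [543.0, 151.0], [541.0, 144.0], [538.0, 137.0], [534.0, 123.0]]
rib ends top, z.09 [[565.0, 180.0], [543.0, 146.0], [523.0, 114.0]]
```

```bash
python3 - <<'E'
from h import *
w=r.grab_frame("wrist");b=r.grab_frame("side")[225:325,95:195];a=cv2.imread("pics/side0.png")[225:325,95:195]
z=lambda i:cv2.resize(i,(300,300),interpolation=3)
cv2.imwrite("pics/miss2.png",np.hstack([cv2.resize(w,(480,600)),np.vstack([z(b),z(a)])]))
E
```

```text
(no output)
```

View pics/miss2.png

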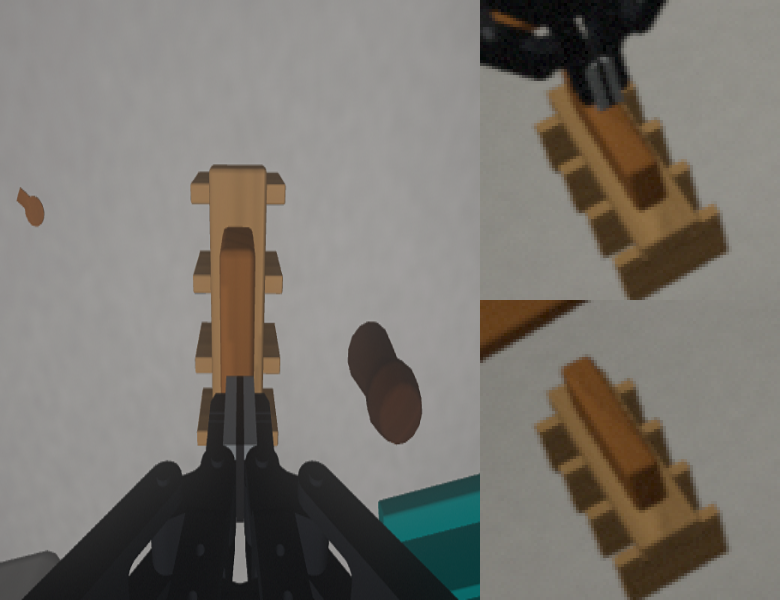

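The press hasn't moved. The shut fingers are centred but standing just above the rib, with tips at about (278,263) in wrist pixels. I'll triangulate the true tip height.

```bash
python3 - <<'E'
from h import *
from scipy.optimize import least_squares
cw=r.camera_model("wrist");cs=r.camera_model("side");o=r.get_obs();t=o['tcp_pos']
pw=np.array([238*560/480,376*420/600]);ps=np.array([95+603/3-480/3,225+108/3])
f=lambda X:np.r_[proj(cw,X)[0]-pw,proj(cs,X)[0]-ps]
s=least_squares(f,t);print("tip",s.x,s.fun,"tcp",t,"camheight",(-np.array(cw['R']).T@cw['t']-t))
print("rib near end top in wrist, expect", (proj(cw,[[.559+k*.0446,.269-k*.0063,.09] for k in(-1,0,1)])*[480/560,600/420]))
print("joints",o['joints'])
E
```

```text
tip [0.56165662 0.27147158 0.08869072] [-0.1992307  -0.02730901  0.60996251 -0.26054845] tcp [0.55945109 0.27040058 0.06314964] camheight [ 0.08310572 -0.01074448  0.18119621]
rib near end top in wrist, expect [[242.22000223 498.53952784]
 [243.02062916 384.24113751]
 [243.96904356 248.84444336]]
joints [-0.29407464  0.55839599 -0.34633936  1.77733733  0.24223911  0.84780128
 -2.45708774]
```

The real tips sit about 26 mm above the reported TCP, level with the rib's top, so the z target has to be lower. I'll reopen, go down gently by 22 mm (real tips at about 0.067, still clear of the bar at 0.054) and close.

```bash
python3 -m crank '[[0,0,0.05,0,1],[0,0,0,0,1],[0,0,0,0,1],[0,0,0,0,1],[0,0,0,0,1],[0,0,0,0,1],[0,0,0,0,1],[0,0,0,0,1]]'
python3 -m crank '[[0,0,-0.05,0,1],[0,0,-0.06,0,1],[0,0,-0.05,0,1],[0,0,0,0,1],[0,0,0,0,1]]'
python3 -m crank '[[0,0,0,0,0],[0,0,0,0,-1],[0,0,0,0,-1],[0,0,0,0,-1],[0,0,0,0,-1],[0,0,0,0,-1],[0,0,0,0,-1],[0,0,0,0,-1]]' 50
```

```text
clock: 4.85
tcp_pos: [0.5594, 0.2703, 0.0731]
orientation: [3.134, -0.209, -0.0]
contact_force: [0.2, -0.4, 0.3]
grip_width: 0.0851
gripper_force: 0.0
clock: 5.27
tcp_pos: [0.5585, 0.2699, 0.0397]
orientation: [3.133, -0.209, -0.004]
contact_force: [-0.5, 0.4, 0.7]
grip_width: 0.0854
gripper_force: 0.0
clock: 5.93
tcp_pos: [0.5598, 0.2709, 0.0416]
orientation: [-3.134, 0.209, -0.001]
contact_force: [0.8, 1.1, 2.4]
grip_width: 0.0164
gripper_force: 51.1
```

Grasped: 16 mm opening, 51 N. Now lift it, then carry it over the guide.

```bash
python3 -m crank '[[0,0,0.05,0,-1],[0,0,0.12,0,-1],[0,0,0.14,0,-1],[0,0,0.12,0,-1],[0,0,0,0,-1]]' 70
python3 -m crank '[[0,-0.1,0,0.04,-1],[0,-0.17,0,0.04,-1],[0.01,-0.17,0,0.04,-1],[0.01,-0.17,0,0.04,-1],[0,-0.17,0,0.04,-1],[0,-0.17,0,0,-1],[0,-0.17,0,0,-1],[0,-0.11,0,0,-1]]'
python3 -m crank '[[0,0,0,0,-1],[0,0,0,0,-1],[0,0,0,0,-1]]'
python3 - <<'E'
from h import *
w=r.grab_frame("wrist");t=r.grab_frame("top")[130:270,210:390];s=r.grab_frame("side")[140:280,170:340]
z=lambda i:cv2.resize(i,(360,300),interpolation=3)
cv2.imwrite("pics/carry.png",np.hstack([cv2.resize(w,(440,600)),np.vstack([z(t),z(s)])]));cv2.imwrite("pics/carry_w.png",w)
print(r.get_obs()['tcp_pos'])
E
```

```text
clock: 6.35
tcp_pos: [0.562, 0.2718, 0.1325]
orientation: [-3.131, 0.209, -0.01]
contact_force: [0.8, 1.2, -2.5]
grip_width: 0.0156
gripper_force: 71.4
clock: 7.02
tcp_pos: [0.5619, 0.0193, 0.1261]
orientation: [3.139, 0.032, -0.005]
contact_force: [-0.9, -1.0, -3.2]
grip_width: 0.016
gripper_force: 71.3
clock: 7.27
tcp_pos: [0.5627, 0.0249, 0.1266]
orientation: [-3.141, -0.038, 0.002]
contact_force: [0.2, 0.7, -3.2]
grip_width: 0.0156
gripper_force: 71.3
[0.56316875 0.02598674 0.1270043 ]
```

View pics/carry.png

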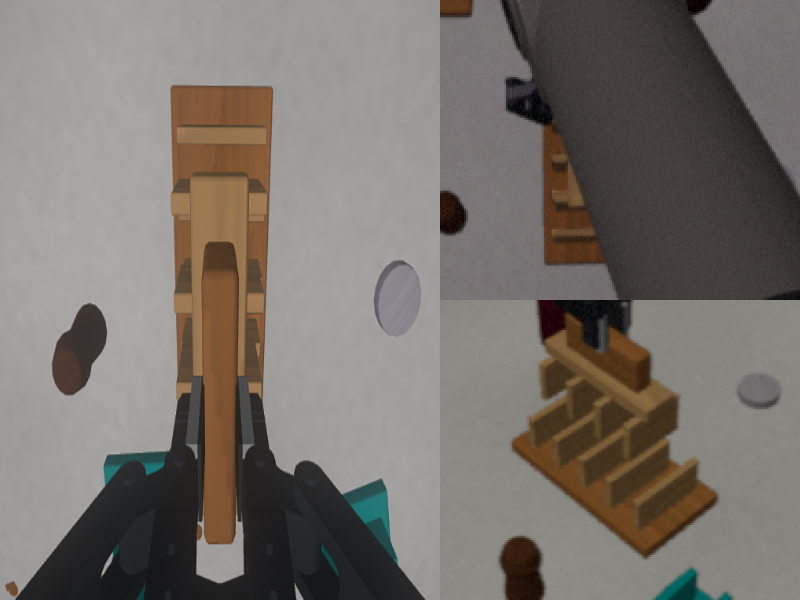

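The press is held over the guide, in line with it and looking about level. The bar's far end is at (190–248,174) in the wrist panel, and the rib ends are at (220,243) and (219,543). Now I'll check its offset and tilt.

```bash
python3 - <<'E'
from h import *
c=r.camera_model("wrist");S=np.array([560/440,420/600]);o=r.get_obs();t=o['tcp_pos'];h=t[2]-.0416;print(t,o['orientation'],h)
P=lambda p,z:np.round(cast(c,np.array(p)*S,z)*1000,1).tolist()
print("bar far corners",P([(190,174),(248,174)],h+.054))
print("rib far/near",P([(206,243),(234,243),(206,543),(236,543)],h+.09))
print("guide far corners",P([(171,87),(272,87)],.014),"far fin",P([(178,127),(266,127)],.05))
cs=r.camera_model("side");q=lambda u,v:np.array([170+(u-440)*170/360,140+(v-300)*140/300])
# side view: near end of bar top (far/near corner) and its far-left corner
print("side bar near corners",np.round(cast(cs,[q(678,398),q(638,412)],h+.054)*1000,1).tolist(),"far-left",np.round(cast(cs,[q(545,345)],h+.054)*1000,1).tolist())
E
```

```text
[0.56316875 0.02598674 0.1270043 ] [-3.14076299e+00 -4.12188787e-02  7.98383026e-04] 0.08540430098144472
bar far corners [[627.7, 44.8, 139.4], [628.6, 12.1, 139.4]]
rib far/near [[614.8, 34.0, 175.4], [615.2, 21.1, 175.4], [518.9, 33.0, 175.4], [519.3, 15.9, 175.4]]
guide far corners [[656.7, 74.3, 14.0], [659.2, -19.9, 14.0]] far fin [[638.5, 63.3, 50.0], [640.4, -10.4, 50.0]]
side bar near corners [[490.6, 12.0, 139.4], [500.9, 47.7, 139.4]] far-left [[618.5, 49.2, 139.4]]
```

The press is within about 1 mm along x and 3 mm across, and aligned within 1–2°. Lower it.

```bash
python3 -m crank '[[0,-0.015,-0.05,0,-1],[0,0,-0.05,0,-1],[0,0,-0.05,0,-1],[0,0,-0.05,0,-1],[0,0,0,0,-1]]'
python3 -m crank '[[0,0,-0.04,0,-1],[0,0,-0.04,0,-1],[0,0,-0.02,0,-1],[0,0,0,0,-1],[0,0,0,0,-1]]'
```

```text
clock: 7.83
tcp_pos: [0.5614, 0.0213, 0.0842]
orientation: [3.141, 0.038, -0.007]
contact_force: [-0.8, 0.1, -2.8]
grip_width: 0.0158
gripper_force: 71.2
clock: 8.25
tcp_pos: [0.5634, 0.0214, 0.067]
orientation: [3.141, 0.038, -0.001]
contact_force: [0.5, -0.3, -3.1]
grip_width: 0.0158
gripper_force: 71.3
```

```bash
python3 -m crank '[[0,0,-0.02,0,-1],[0,0,-0.02,0,-1],[0,0,-0.01,0,-1],[0,0,0,0,-1],[0,0,0,0,-1]]'
python3 -m crank '[[0,0,-0.005,0,-1],[0,0,-0.005,0,-1],[0,0,0,0,-1],[0,0,0,0,-1]]'
```

```text
clock: 8.67
tcp_pos: [0.5634, 0.0214, 0.0571]
orientation: [3.141, 0.037, -0.0]
contact_force: [-0.3, -0.2, -2.4]
grip_width: 0.0159
gripper_force: 71.3
clock: 9.0
tcp_pos: [0.5638, 0.0217, 0.0557]
orientation: [-3.141, -0.038, -0.001]
contact_force: [-1.2, 0.0, 1.4]
grip_width: 0.0158
gripper_force: 71.9
```

It is seated: TCP z is .0557 = .0416 + .014, and the weight has come off the wrist. Release, retreat and check.

```bash
python3 -m crank '[[0,0,0,0,-0.4],[0,0,0,0,0],[0,0,0,0,0.3],[0,0,0,0,0.3],[0,0,0,0,0.3],[0,0,0,0,0.3]]'
python3 -m crank '[[0,0,0.05,0,0.3],[0,0,0.1,0,0.3],[0,0,0.15,0,0.3],[0,0,0.15,0,0.3],[0,0.1,0.15,0,0.3],[0,0.17,0,0,0.3],[0,0.17,0,0,0.3],[0,0.17,0,0,0.3]]'
python3 -m crank '[[0,0.15,0,0,0.3],[0,0,0,0,0.3],[0,0,0,0,0.3],[0,0,0,0,0.3]]'
python3 - <<'E'
from h import *
s=r.grab_frame("side")[80:300,150:420];t=r.grab_frame("top")[80:280,220:490]
cv2.imwrite("pics/end.png",np.vstack([cv2.resize(t,(405,300),interpolation=3),cv2.resize(s,(405,300),interpolation=3)]))
E
```

```text
clock: 9.5
tcp_pos: [0.5636, 0.0214, 0.0552]
orientation: [3.141, 0.037, 0.0]
contact_force: [-0.4, -0.7, 0.7]
grip_width: 0.0552
gripper_force: 0.0
clock: 10.17
tcp_pos: [0.5639, 0.1445, 0.1771]
orientation: [-3.141, -0.035, -0.004]
contact_force: [-0.7, -0.6, -0.6]
grip_width: 0.0555
gripper_force: 0.0
clock: 10.5
tcp_pos: [0.5636, 0.1727, 0.1756]
orientation: [3.141, 0.037, 0.0]
contact_force: [0.1, -0.5, 0.4]
grip_width: 0.0552
gripper_force: 0.0
```

View pics/end.png

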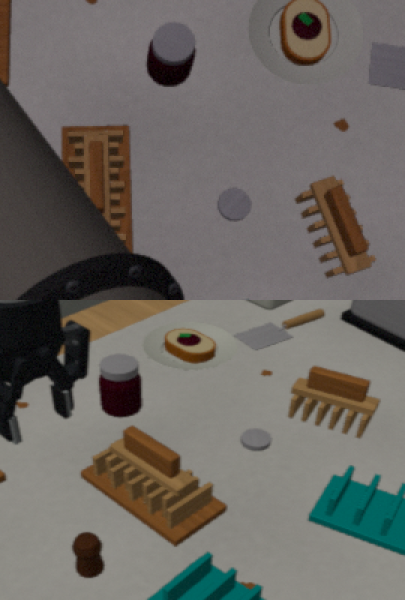

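The press is home and centred at (150,470) in the side panel, with its fins in the gaps. The jar and the fine press have not moved, and the gripper is clear.

```bash
python3 -c "
from bench import r
print(r.hand_in())"
```

```text
the job is handed in; nothing more can be done
None
```

The coarse four-fin press is fully down in the wooden guide, held until it was seated and then released; the final pictures show it home with the jar and fine press in place, and I handed the job in (no verdict was returned).

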